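Free the ratchet of the vial press and push its lever down

ROBOT

A 6-joint arm with a two-finger parallel gripper is mounted at the origin on the work surface. World frame = base frame: x ahead of the robot, y to its left, z up, the work surface at z = 0. Lengths are in mm, angles in rad, forces in N, time in s.
With the tool pointing down it reaches from about 350 to 925 mm from the base axis. Payload 6.4 kg.
Tool frame: the origin (TCP) lies where the fingers leave the gripper's body, on its centre line; the fingertips stand 73 mm ahead of it and the grasp point (between the pads) lies 54 mm ahead of it; z points along the fingers, y is the line along which they close (so a half turn about z gives the same grasp; the last joint's range is limited). The gripper opens to 85 mm and grips with 20 to 120 N. Pads are 22 mm wide; open, the fingers measure 114 mm over their backs; the gripper's body (76 mm by 85 mm) begins 54 mm behind the grasp point. The pads swing forward as they close: fully open they stand 13 mm farther back than shut.
Start: joints at [1.045, 0.245, 1.558, -0, 1.339, -0.174], TCP at [223.98, 610.203, 303.89] pointing down, gripper open.
Joint ranges: [-3.13, 3.13], [-1.02, 2.26], [0.13, 2.54], [-0.95, 4.09], [0.21, 2.88], [-2.74, 2.74]. Speed limits (rad/s): [2.57, 2.57, 3.14, 3.14, 3.14, 3.14].

INTERFACE

Orientations are given as a 3x3 rotation matrix whose columns are the frame's x, y, z axes.
In Python, from plant import env, imaging, finish_job gives the robot as it stands. The module is installed in compiled form; this text tells all that it offers.
- The arm moves only by the tool servo_tool, never from a script. Its argument "commands" is a list of rows, each an object with "hand": the finger opening in mm, from 0 to 85.4; "delta_pos": the shift along the tool's x, y, z in mm, a list of three; "twist": the turn about the tool's z in degrees. In form: [{"hand": hand, "delta_pos": [dx, dy, dz], "twist": twist}, ...]. A call has 1 to 8 rows; each row is the pose to reach, as a shift and turn from the pose commanded when the call began, along the tool's axes at that moment; what a row does not reach only later rows make up. A row lasts 1/8 s, in which the tool goes at most 62.5 mm and 10.7 degrees, less where a joint would pass 70% of its speed; a pose out of reach is approached as far as the arm can. A call with a gripper value outside its range is refused whole. The fingers move at their own pace and stop on an object; the grip force is fixed at half the most. Time passes only in rows, so rows that repeat a pose let the fingers close. It gives the time, the measured TCP pose, the force, the opening and the grip force at its end, in the units of the state.
- env.sense(): the state, without advancing time (a new reading comes with each control period).
- imaging.snapshot(name): name is "scene" or "top" or "wrist"; returns the picture (480x640x3 uint8, blue, green, red); there is no depth.
- imaging.camera_model(name): a dict with "fx", "fy", "cx", "cy" (pixels), "extrinsics" (4x4, takes a point from world to camera coordinates). Camera axes: x right, y down, z forward; pixel columns grow to the right and rows downward; lengths in mm; the calibration is good to about 2 mm. A picture is of the moment at which its call begins: read the wrist's pose just before it. camera_model takes no time and is no camera call; for the wrist camera it gives the pose at the moment of the call.
- finish_job(): hands the job in; it is judged then, once.
The state is a dict: "time": time; "qpos": joint angles; "qvel": joint speeds; "effort": joint torques, N m; "tcp_pos": TCP position; "ee_rot": TCP orientation; "ft_force": force on the tool from outside, world axes, zero at the start; "ft_torque": the same for the moment, N m; "finger_gap": opening from 0.0 (shut) to 1.0 (fully open); "gripper_force": force on a finger pad.
Only numpy, scipy, OpenCV 4.12 (cv2) and the standard library are available. Lean on these libraries where they do the work, as an engineer would, in place of code of your own. Each camera call takes 0.05 s, during which the arm holds its last target. There are 200 camera calls.

TASK

The hand press is ready to close the vial in its nest, but its ratchet pawl is holding the lever up. With a fingertip, press the pawl's thumb tab down to its stop so that the pawl swings clear of the toothed wheel and stays clear, then push the lever down past its teeth until its foot has pressed the vial's rubber stopper fully home. Leave the bottle, beaker and spare vial standing where they are, and finish with the hand clear, the lever down and the pawl still free.

Things in the scene. Friction and masses are not known exactly. Their poses are not given: they have to be found in the camera images.
- press: White hand press for vial stoppers, fixed to the bench, 120 x 290 mm, 206 mm high. Origin on the bench top; z up; y runs from the toothed wheel and pawl (-y) to the lever's free end (+y). Moving parts lie at x = 0, within 17 mm either side. Its upright plate (x -26 to -14 mm) is 140 mm high, but 204 mm at y -163 to -133 mm. Vial fixed in the nest at (0, 15) mm.
- lever (a joint): Lever angle, rad; grows as the free end goes down. 0: bar slopes up 0.66 rad towards +y; 0.66: level, stopper home; end stop 0.68. Starts at 0.01 to 0.09; while the pawl is engaged a tooth stops it at about 0.11. Its stiff pivot holds it wherever it is left. Pushing on the grip takes about 5 N, and about 8 N from 0.58 on, where the foot meets the stopper.
- lever_grip (a point): Point on top of the lever's flat black rubber grip, 200 mm along the bar from the pivot and 13 mm above the bar's centre line. Grip 34 mm wide, from 150 to 245 mm along the bar. With a = 0.66 - lever angle, this point lies (200 cos a - 13 sin a) mm towards +y of lever_pivot and (200 sin a + 13 cos a) mm above it; 128 mm above the bench at the end.
- lever_pivot (a point): Centre of the lever's pivot, at the middle of the dark toothed wheel (57 mm radius over its teeth), 115 mm above the bench. Fixed.
- pawl (a joint): Angle of the steel ratchet pawl about its pivot, rad. 0 is engaged in the teeth (start), grows as the thumb tab is pressed down, stop at 0.34; beyond 0.2 it is clear of all teeth. Stiff pivot: it stays where it is left. Pressing the tab takes about 4 N.
- pawl_tab (a point): Centre of the top face of the pawl's square steel thumb tab, 30 x 30 mm and 6 mm thick, the highest part of the press: 206 mm above the bench at the start, near y = -78 mm in the press frame, 69.5 mm from the pawl pivot towards the lever. It moves down 24 mm and back by about 1 mm to reach its stop.
- stopper (a joint): How far the black rubber stopper has been pressed into the vial, m: 0 at the start, 0.007 fully home. Takes about 6 N, given by the lever's foot.
- stopper_top (a point): Centre of the top face of the stopper, a disc 25 mm across; 102 mm above the bench at the start, 95 mm when home.
- bottle: Loose brown glass bottle, 58 mm across and 125 mm high, standing on the bench beyond the press. Origin at the centre of its underside.
- beaker: Loose glass beaker, 68 mm across and 85 mm high, standing on the bench beyond the press. Origin at the centre of its underside.
- vial: Loose spare vial with a black stopper, 29 mm across and 76 mm high, standing on the bench on the robot's side of the press. Origin at the centre of its underside.
Not all that is in view belongs to the job. Of the things like the beaker, leave any that is pink, purple or turquoise; of the rest the smaller one is meant.

How it is judged:
By the outcome, as a careful person would: the job done as asked, in the order asked, and still so for the second after the job is handed in, with the robot touching nothing.
It also fails if it takes over 42 s, if anything falls off the work surface, if the arm or the gripper's body presses on something with over 40 N, if the wrist force passes 120 N, or if a joint passes its speed limit or range.

## Working session

There is one attempt and no reset: what is moved stays moved. The work goes in short steps, Python scripts to look and compute and a tool call to move; the robot and the scene stay as the last step left them, time stands still between calls to the robot, and variables do not carry over. Pictures are saved under pics/ and viewed, at most 10 in all, crops included, and the job is handed in when it is done.

Besides the shell and the picture viewer there is one more tool, called after "Emit:" as name(argument=value, ...), one argument or row to a line, values as JSON. servo_tool: Moves the arm, as the interface text tells. Its arguments: {"type":"object","properties":{"commands":{"type":"array","items":{"type":"object","properties":{"hand":{"type":"number"},"delta_pos":{"type":"array","items":{"type":"number"}},"twist":{"type":"number"}}}}},"required":["commands"]}

```bash
mkdir -p pics; python3 - <<'E'
from plant import env, imaging
import cv2
s=env.sense(); print(s['time'],s['tcp_pos'],s['ee_rot'],s['finger_gap'],s['ft_force'])
for n in("scene","top"):
    cv2.imwrite(f"pics/{n}0.png",imaging.snapshot(n)); c=imaging.camera_model(n); print(n,c)
E
```

```text
0.0 [223.76783386 609.81963118 302.79819484] [[-9.38769688e-01  3.44544088e-01 -9.19431394e-04]
 [ 3.44545194e-01  9.38768249e-01 -1.66864275e-03]
 [ 2.88212006e-04 -1.88325690e-03 -9.99998185e-01]] 0.9977574844239279 [-0.0254127   0.39847565  0.18909903]
scene {'fx': 492.9986834694265, 'fy': 492.9986834694265, 'cx': 318.79650617683234, 'cy': 238.82852857221067, 'extrinsics': array([[-7.43958756e-01,  6.68209961e-01,  4.56269257e-03,
         4.44280532e+02],
       [ 4.31116371e-01,  4.85182614e-01, -7.60747333e-01,
        -1.41995648e+02],
       [-5.10552685e-01, -5.63997588e-01, -6.49032107e-01,
         1.37982469e+03],
       [ 0.00000000e+00,  0.00000000e+00,  0.00000000e+00,
         1.00000000e+00]])}
top {'fx': 486.2010793033144, 'fy': 486.2010793033144, 'cx': 317.75650368994, 'cy': 236.0326567010627, 'extrinsics': array([[-6.34017671e-02, -9.97980939e-01, -3.77632455e-03,
         5.18524185e+01],
       [-9.71470174e-01,  6.25831397e-02, -2.28755441e-01,
         6.49929147e+02],
       [ 2.28529904e-01, -1.08349125e-02, -9.73476598e-01,
         7.38601732e+02],
       [ 0.00000000e+00,  0.00000000e+00,  0.00000000e+00,
         1.00000000e+00]])}
```

View pics/scene0.png

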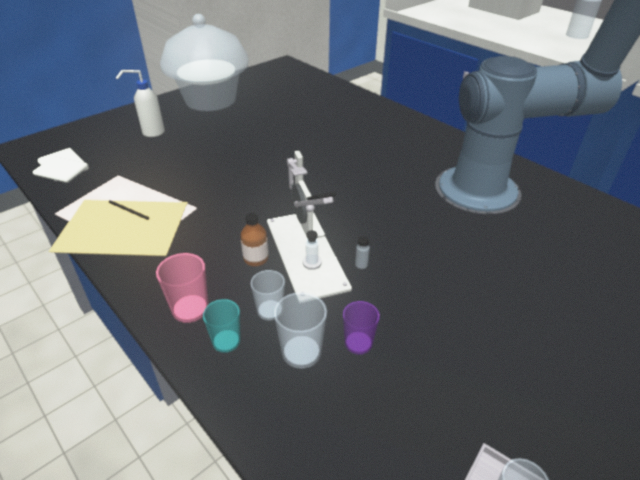

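View pics/top0.png

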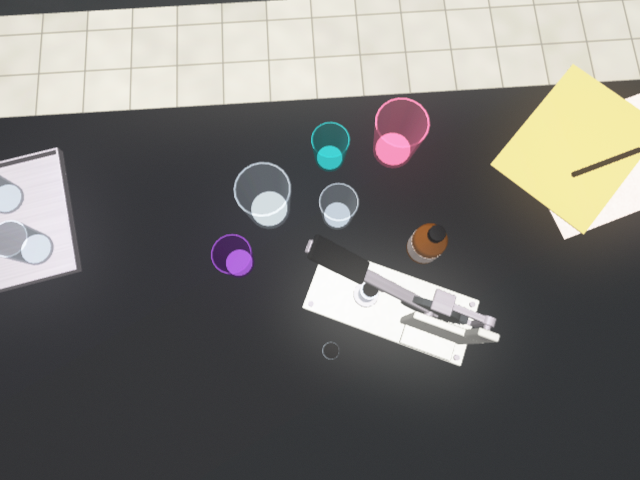

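The top view shows the grip at about (338,258), the pawl tab at about (444,302) and the bottle at (430,240). The spare vial is at (331,350). There are five beaker-like things: clear small (338,205), clear large (265,195), turquoise (330,147), pink (400,130) and purple (232,255). The smaller clear one fits the description. I'll confirm it and the press details in one crop.

```bash
cat > h.py <<'E'
import numpy as np
from plant import imaging
def ray(n,uv):
    c=imaging.camera_model(n);E=c['extrinsics'];R=E[:3,:3];o=-R.T@E[:3,3]
    d=R.T@np.array([(uv[0]-c['cx'])/c['fx'],(uv[1]-c['cy'])/c['fy'],1]);return o,d
def onz(n,uv,z):
    o,d=ray(n,uv);return o+d*(z-o[2])/d[2]
def proj(n,p):
    c=imaging.camera_model(n);q=c['extrinsics'][:3,:3]@p+c['extrinsics'][:3,3]
    return np.array([c['fx']*q[0]/q[2]+c['cx'],c['fy']*q[1]/q[2]+c['cy']])
E
python3 - <<'E'
import cv2
a=cv2.imread('pics/top0.png')[170:380,220:510]
cv2.imwrite('pics/c1.png',cv2.resize(a,None,fx=2.75,fy=2.75,interpolation=cv2.INTER_CUBIC))
b=cv2.imread('pics/scene0.png')[130:310,220:400]
cv2.imwrite('pics/c2.png',cv2.resize(b,None,fx=3.3,fy=3.3,interpolation=cv2.INTER_CUBIC))
E
```

```text
(no output)
```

View pics/c1.png

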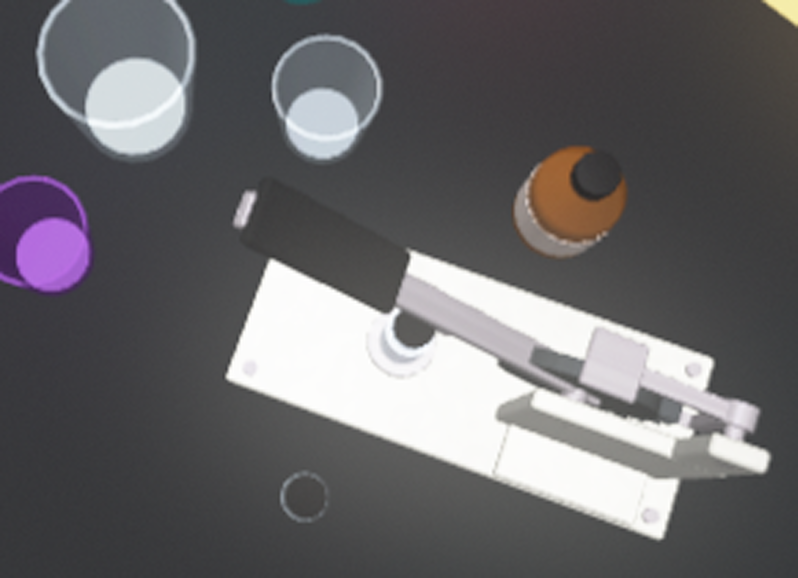

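View pics/c2.png

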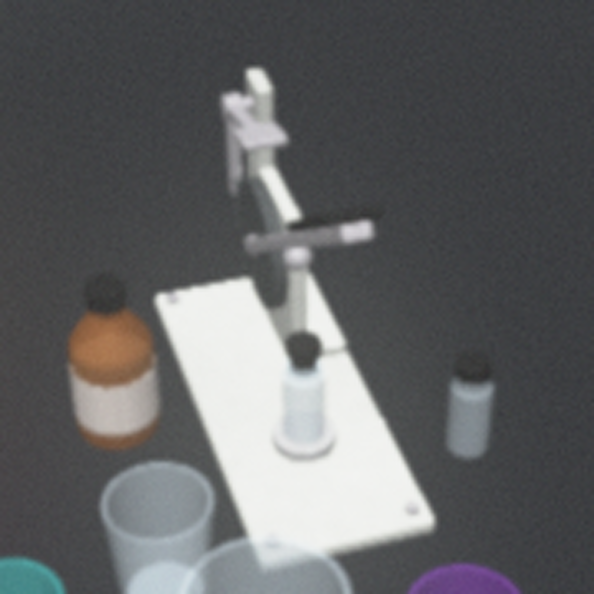

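The crops confirm the small clear beaker at top (338,205), next to the larger clear one. The tab centre is near top (443.6,302) and scene (299,170). The stopper is near top (370,290) and scene (311.5,233). The upright plate is on the robot's side of the lever.

```bash
python3 - <<'E'
from h import *
import cv2
c=lambda u,v:(220+u/2.75,170+v/2.75)
s=lambda u,v:(220+u/3.3,130+v/3.3)
def tri(a,b):
    o1,d1=ray('top',a);o2,d2=ray('scene',b)
    d1/=np.linalg.norm(d1);d2/=np.linalg.norm(d2)
    A=np.c_[d1,-d2];t=np.linalg.lstsq(A,o2-o1,rcond=None)[0]
    p,q=o1+d1*t[0],o2+d2*t[1];return (p+q)/2,np.linalg.norm(p-q)
print('tab tri',tri(c(615,362),s(262,133)),'z206',onz('top',c(615,362),206),onz('scene',s(262,133),206))
print('tab corners',[onz('top',c(*k),206)[:2].round(1) for k in((597,327),(649,342),(634,398),(582,383))])
print('stop',tri(c(413,331),s(302,340)),onz('top',c(413,331),102))
P=[onz('top',c(*k),8)[:2] for k in((227,379),(662,539),(714,357))]
print('corners',P,np.linalg.norm(P[0]-P[1]),np.linalg.norm(P[1]-P[2]))
u=P[0]-P[1];print('yaw of y axis',np.degrees(np.arctan2(u[1],u[0])), 'ctr',(P[0]+P[2])/2)
print('bottle cap',onz('top',c(598,175),125),'vial',onz('top',c(305,497),76),'beaker rim',onz('top',c(327,88),85))
for k in((268,180),(410,252),(388,312),(245,248)): print('grip',[onz('top',c(*k),z)[:2].round() for z in(200,270)])
E
```

```text
tab tri (array([ 518.88819186, -152.28025966,  205.51391114]), np.float64(1.1580260293220221)) z206 [ 519.23231521 -152.61150707  206.        ] [ 519.13883706 -151.10222674  206.        ]
tab corners [array([ 537. , -145.8]), array([ 527.9, -170.6]), array([ 501.2, -159.7]), array([ 510.1, -135.2])]
stop (array([554.43817458, -68.39815675,  99.84985002]), np.float64(4.821907873095324)) [552.57835627 -66.32920521 102.        ]
corners [array([540.22993982,  44.37157828]), array([ 424.53761586, -219.66774734]), array([ 534.32315423, -267.53938279])] 288.27327190811496 119.7687685277497
yaw of y axis 66.33873468551218 ctr [ 537.27654702 -111.58390226]
bottle cap [ 632.05417294 -176.96194387  125.        ] vial [464.06714379   1.29775404  76.        ] beaker rim [706.04639354 -28.8583909   85.        ]
grip [array([624.,  12.]), array([607.,  13.])]
grip [array([582., -57.]), array([569., -49.])]
grip [array([552., -44.]), array([543., -37.])]
grip [array([589.,  26.]), array([576.,  25.])]
```

Emit:
servo_tool(
  commands=[
    {"hand": 0,"delta_pos": [0,0,-40]},
    {"hand": 0,"delta_pos": [0,0,-80]},
    {"hand": 0,"delta_pos": [-33,-37.5,-80]},
    {"hand": 0,"delta_pos": [-66,-75,-80]},
    {"hand": 0,"delta_pos": [-99,-113,-80]},
    {"hand": 0,"delta_pos": [-132,-150,-80]},
    {"hand": 0,"delta_pos": [-165,-188,-80]},
    {"hand": 0,"delta_pos": [-198,-225,-80]},
  ],
)

```text
invalid input
```

Emit:
servo_tool(
  commands=[
    {"hand": 0,"delta_pos": [-36,-41,0]},
    {"hand": 0,"delta_pos": [-72,-82,0]},
    {"hand": 0,"delta_pos": [-108,-123,0]},
    {"hand": 0,"delta_pos": [-144,-164,0]},
    {"hand": 0,"delta_pos": [-180,-205,0]},
    {"hand": 0,"delta_pos": [-216,-246,0]},
    {"hand": 0,"delta_pos": [-252,-287,0]},
    {"hand": 0,"delta_pos": [-288,-328,0]},
  ],
)

```text
invalid input
```

Emit:
servo_tool(
  commands=[
    {"hand": 0,"delta_pos": [0,0,-40],"twist": 0},
    {"hand": 0,"delta_pos": [0,0,-80],"twist": 0},
    {"hand": 0,"delta_pos": [-33,-37.5,-80],"twist": 0},
    {"hand": 0,"delta_pos": [-66,-75,-80],"twist": 0},
    {"hand": 0,"delta_pos": [-99,-113,-80],"twist": 0},
    {"hand": 0,"delta_pos": [-132,-150,-80],"twist": 0},
    {"hand": 0,"delta_pos": [-165,-188,-80],"twist": 0},
    {"hand": 0,"delta_pos": [-198,-225,-80],"twist": 0},
  ],
)

```text
time: 1.1
tcp_pos: [332.4, 329.2, 383.5]
ee_rot: [[-0.939, 0.344, -0.0], [0.344, 0.939, -0.0], [0.0, -0.0, -1.0]]
ft_force: [0.6, -0.3, -0.2]
finger_gap: -0.002
gripper_force: 0.0
```

Emit:
servo_tool(
  commands=[
    {"hand": 0,"delta_pos": [-38.5,-43.5,0],"twist": 0},
    {"hand": 0,"delta_pos": [-77,-87,0],"twist": 0},
    {"hand": 0,"delta_pos": [-115.5,-130.5,0],"twist": 0},
    {"hand": 0,"delta_pos": [-154,-174,0],"twist": 0},
    {"hand": 0,"delta_pos": [-192.5,-217.5,0],"twist": 0},
    {"hand": 0,"delta_pos": [-231,-261,0],"twist": 0},
    {"hand": 0,"delta_pos": [-269.5,-304.5,0],"twist": 0},
    {"hand": 0,"delta_pos": [-308,-348,0],"twist": 0},
  ],
)

```text
time: 2.1
tcp_pos: [501.8, -104.0, 383.6]
ee_rot: [[-0.939, 0.345, -0.0], [0.345, 0.939, 0.0], [0.0, 0.0, -1.0]]
ft_force: [1.4, 0.5, 0.0]
finger_gap: 0.002
gripper_force: 0.0
```

Emit:
servo_tool(
  commands=[
    {"hand": 0,"delta_pos": [-33.5,-40.5,0],"twist": 0},
    {"hand": 0,"delta_pos": [-33.5,-40.5,50],"twist": 0},
    {"hand": 0,"delta_pos": [-33.5,-40.5,85],"twist": 0},
    {"hand": 0,"delta_pos": [-33.5,-40.5,93],"twist": 0},
    {"hand": 0,"delta_pos": [-33.5,-40.5,93],"twist": 0},
  ],
)

```text
time: 2.72
tcp_pos: [519.2, -151.6, 291.3]
ee_rot: [[-0.939, 0.344, 0.0], [0.344, 0.939, -0.0], [-0.0, -0.0, -1.0]]
ft_force: [0.1, -0.2, 0.5]
finger_gap: -0.002
gripper_force: 0.0
```

```bash
python3 - <<'E'
from plant import env, imaging
import cv2
from h import *
s=env.sense(); print(s['tcp_pos'],s['ft_force'])
b=imaging.snapshot('scene'); t=imaging.snapshot('top')
tip=s['tcp_pos']+73*s['ee_rot'][:,2]; print(tip,proj('scene',tip),proj('top',tip))
B=cv2.resize(b[100:280,200:400],None,fx=2,fy=2);T=cv2.resize(t[200:380,320:520],None,fx=2,fy=2)
cv2.imwrite('pics/m1.png',np.hstack([B,T]))
E
```

```text
[ 519.17564148 -151.58149747  291.30205743] [ 0.13778665 -0.19534814  0.46186641]
[ 519.18498997 -151.5876826   218.30205829] [299.11125378 165.34333307] [445.17161429 300.82004848]
```

View pics/m1.png

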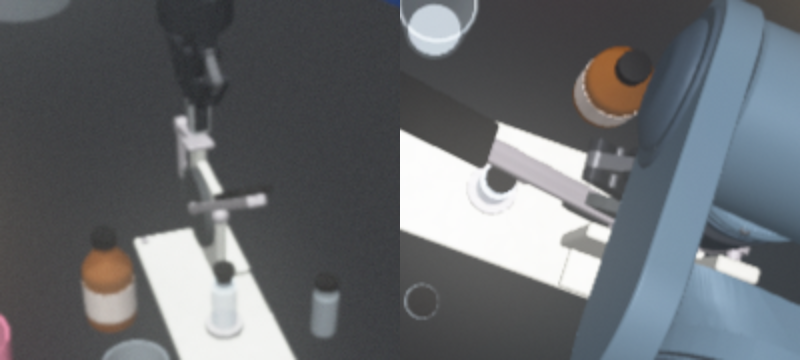

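In the scene half, the shut fingertips hang just above the tab, at about (198,130) in the picture. Next I press the tab.

Emit:
servo_tool(
  commands=[
    {"hand": 0,"delta_pos": [0,0,6],"twist": 0},
    {"hand": 0,"delta_pos": [0,0,10],"twist": 0},
    {"hand": 0,"delta_pos": [0,0,14],"twist": 0},
    {"hand": 0,"delta_pos": [0,0,18],"twist": 0},
    {"hand": 0,"delta_pos": [0,0,22],"twist": 0},
    {"hand": 0,"delta_pos": [0,0,26],"twist": 0},
    {"hand": 0,"delta_pos": [0,0,29],"twist": 0},
    {"hand": 0,"delta_pos": [0,0,32],"twist": 0},
  ],
)

```text
time: 3.82
tcp_pos: [519.2, -151.5, 258.8]
ee_rot: [[-0.939, 0.345, 0.001], [0.345, 0.939, 0.0], [-0.0, 0.0, -1.0]]
ft_force: [1.9, 2.3, 3.6]
finger_gap: -0.001
gripper_force: 2.0
```

Emit:
servo_tool(
  commands=[
    {"hand": 0,"delta_pos": [0,0,1.5],"twist": 0},
    {"hand": 0,"delta_pos": [0,0,3],"twist": 0},
    {"hand": 0,"delta_pos": [0,0,3],"twist": 0},
  ],
)

```text
time: 4.2
tcp_pos: [519.1, -151.6, 255.9]
ee_rot: [[-0.939, 0.345, 0.0], [0.345, 0.939, -0.0], [-0.0, -0.0, -1.0]]
ft_force: [2.5, 2.9, 3.5]
finger_gap: -0.001
gripper_force: 2.0
```

Emit:
servo_tool(
  commands=[
    {"hand": 0,"delta_pos": [0,0,1],"twist": 0},
    {"hand": 0,"delta_pos": [0,0,1],"twist": 0},
  ],
)

```text
time: 4.45
tcp_pos: [519.2, -151.7, 255.8]
ee_rot: [[-0.939, 0.345, 0.0], [0.345, 0.939, -0.0], [-0.0, -0.0, -1.0]]
ft_force: [0.5, 4.0, 6.3]
finger_gap: -0.002
gripper_force: 4.1
```

Emit:
servo_tool(
  commands=[
    {"hand": 0,"delta_pos": [0,0,1],"twist": 0},
    {"hand": 0,"delta_pos": [0,0,1],"twist": 0},
  ],
)

```text
time: 4.7
tcp_pos: [519.3, -151.7, 255.6]
ee_rot: [[-0.939, 0.344, 0.0], [0.344, 0.939, -0.0], [-0.0, -0.0, -1.0]]
ft_force: [-1.4, 5.0, 11.8]
finger_gap: 0.003
gripper_force: 6.1
```

Emit:
servo_tool(
  commands=[
    {"hand": 0,"delta_pos": [0,0,1.5],"twist": 0},
    {"hand": 0,"delta_pos": [0,0,1.5],"twist": 0},
  ],
)

```text
time: 4.95
tcp_pos: [519.4, -151.8, 255.4]
ee_rot: [[-0.939, 0.344, 0.0], [0.344, 0.939, -0.001], [-0.001, -0.001, -1.0]]
ft_force: [-5.3, 6.5, 18.0]
finger_gap: 0.004
gripper_force: 9.3
```

Emit:
servo_tool(
  commands=[
    {"hand": 0,"delta_pos": [0,0,-10],"twist": 0},
    {"hand": 0,"delta_pos": [0,0,-50],"twist": 0},
    {"hand": 0,"delta_pos": [0,0,-100],"twist": 0},
    {"hand": 0,"delta_pos": [0,0,-100],"twist": 0},
  ],
)

```text
time: 5.45
tcp_pos: [519.9, -152.7, 356.6]
ee_rot: [[-0.939, 0.345, 0.006], [0.345, 0.939, -0.005], [-0.007, -0.002, -1.0]]
ft_force: [-0.3, 0.2, -1.0]
finger_gap: 0.005
gripper_force: 0.0
```

Emit:
servo_tool(
  commands=[
    {"hand": 0,"delta_pos": [-3,46,0],"twist": 0},
    {"hand": 0,"delta_pos": [-6,92,0],"twist": 0},
    {"hand": 0,"delta_pos": [-8.5,137,0],"twist": 0},
    {"hand": 0,"delta_pos": [-8.5,137,0],"twist": 0},
  ],
)

```text
time: 5.95
tcp_pos: [574.0, -23.9, 350.2]
ee_rot: [[-0.94, 0.341, -0.004], [0.341, 0.94, 0.0], [0.004, -0.001, -1.0]]
ft_force: [-0.0, -0.5, -0.1]
finger_gap: 0.004
gripper_force: 0.0
```

```bash
python3 - <<'E'
from plant import env, imaging
import cv2
from h import *
s=env.sense(); print(s['tcp_pos'],s['ft_force'])
b=imaging.snapshot('scene'); t=imaging.snapshot('top')
B=cv2.resize(b[100:280,200:400],None,fx=2,fy=2);T=cv2.resize(t[200:380,320:520],None,fx=2,fy=2)
cv2.imwrite('pics/m2.png',np.hstack([B,T]))
E
```

```text
[574.01666158 -23.88447032 350.15463219] [-0.02864123 -0.46671254 -0.08205234]
```

View pics/m2.png

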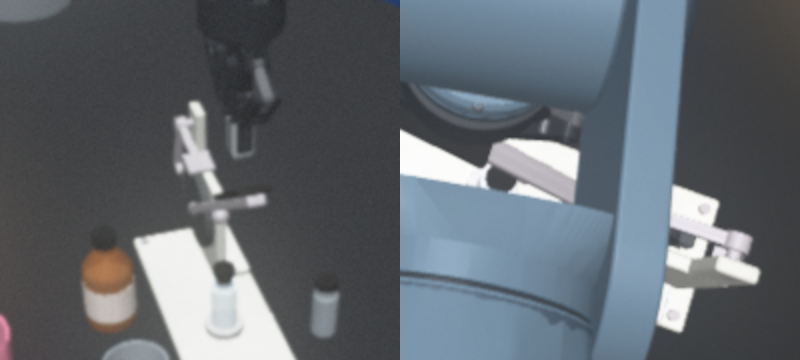

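The tab is now lower, at about (198,160), and has stayed down. The fingertips hang over the grip. Next I push the lever along its arc, checking the force just past the 0.11 tooth.

Emit:
servo_tool(
  commands=[
    {"hand": 0,"delta_pos": [0,0,20],"twist": 0},
    {"hand": 0,"delta_pos": [0,0,30],"twist": 0},
    {"hand": 0,"delta_pos": [0,1,36],"twist": 0},
    {"hand": 0,"delta_pos": [0,3,42],"twist": 0},
    {"hand": 0,"delta_pos": [0,6,48],"twist": 0},
    {"hand": 0,"delta_pos": [-0.5,9,54],"twist": 0},
    {"hand": 0,"delta_pos": [-1,12,60],"twist": 0},
    {"hand": 0,"delta_pos": [-1,14,64],"twist": 0},
  ],
)

```text
time: 7.05
tcp_pos: [580.8, -13.0, 289.5]
ee_rot: [[-0.939, 0.344, 0.003], [0.344, 0.939, -0.0], [-0.003, 0.001, -1.0]]
ft_force: [0.3, -0.4, 5.2]
finger_gap: 0.001
gripper_force: 2.2
```

Emit:
servo_tool(
  commands=[
    {"hand": 0,"delta_pos": [0,5,9],"twist": 0},
    {"hand": 0,"delta_pos": [-0.5,9,18],"twist": 0},
    {"hand": 0,"delta_pos": [-1,13,27],"twist": 0},
    {"hand": 0,"delta_pos": [-1,16,36],"twist": 0},
    {"hand": 0,"delta_pos": [-1,19,45],"twist": 0},
    {"hand": 0,"delta_pos": [-1.5,21,54],"twist": 0},
    {"hand": 0,"delta_pos": [-1.5,23,63],"twist": 0},
    {"hand": 0,"delta_pos": [-1.5,24,70],"twist": 0},
  ],
)

```text
time: 8.05
tcp_pos: [590.0, 9.0, 218.0]
ee_rot: [[-0.939, 0.345, 0.001], [0.345, 0.939, 0.0], [-0.001, 0.0, -1.0]]
ft_force: [2.2, 1.8, 4.7]
finger_gap: -0.0
gripper_force: 2.1
```

Emit:
servo_tool(
  commands=[
    {"hand": 0,"delta_pos": [0,1,5],"twist": 0},
    {"hand": 0,"delta_pos": [0,1,9],"twist": 0},
    {"hand": 0,"delta_pos": [0,1,13],"twist": 0},
    {"hand": 0,"delta_pos": [0,1,17],"twist": 0},
    {"hand": 0,"delta_pos": [0,1,17],"twist": 0},
  ],
)

```text
time: 8.68
tcp_pos: [590.3, 10.2, 201.6]
ee_rot: [[-0.939, 0.345, 0.001], [0.345, 0.939, 0.001], [-0.001, 0.001, -1.0]]
ft_force: [1.7, 2.8, 5.2]
finger_gap: -0.003
gripper_force: 2.6
```

Emit:
servo_tool(
  commands=[
    {"hand": 0,"delta_pos": [0,0,2],"twist": 0},
    {"hand": 0,"delta_pos": [0,0,2],"twist": 0},
  ],
)

```text
time: 8.93
tcp_pos: [590.3, 10.3, 199.8]
ee_rot: [[-0.939, 0.345, 0.001], [0.345, 0.939, 0.001], [-0.001, 0.001, -1.0]]
ft_force: [0.9, 4.4, 7.1]
finger_gap: 0.003
gripper_force: 3.1
```

Emit:
servo_tool(
  commands=[
    {"hand": 0,"delta_pos": [0,0,2],"twist": 0},
    {"hand": 0,"delta_pos": [0,0,2],"twist": 0},
  ],
)

```text
time: 9.18
tcp_pos: [590.4, 10.3, 198.9]
ee_rot: [[-0.939, 0.345, 0.001], [0.345, 0.939, 0.001], [-0.0, 0.001, -1.0]]
ft_force: [-1.6, 4.7, 12.4]
finger_gap: 0.002
gripper_force: 6.0
```

Emit:
servo_tool(
  commands=[
    {"hand": 0,"delta_pos": [0,0,2],"twist": 0},
    {"hand": 0,"delta_pos": [0,0,3],"twist": 0},
    {"hand": 0,"delta_pos": [0,0,3],"twist": 0},
  ],
)

```text
time: 9.55
tcp_pos: [590.6, 10.4, 198.1]
ee_rot: [[-0.939, 0.344, 0.0], [0.344, 0.939, 0.001], [-0.0, 0.001, -1.0]]
ft_force: [-7.5, 4.7, 24.3]
finger_gap: -0.003
gripper_force: 11.8
```

Emit:
servo_tool(
  commands=[
    {"hand": 0,"delta_pos": [0,0,1.5],"twist": 0},
    {"hand": 0,"delta_pos": [0,0,1.5],"twist": 0},
  ],
)

```text
time: 9.8
tcp_pos: [590.7, 10.4, 197.5]
ee_rot: [[-0.939, 0.344, 0.0], [0.344, 0.939, 0.001], [0.0, 0.001, -1.0]]
ft_force: [-10.3, 5.4, 28.4]
finger_gap: 0.004
gripper_force: 14.5
```

Force climbs with no more travel, so the lever is at its stop. I'll retreat and check.

Emit:
servo_tool(
  commands=[
    {"hand": 0,"delta_pos": [0,0,-10],"twist": 0},
    {"hand": 0,"delta_pos": [0,0,-50],"twist": 0},
    {"hand": 0,"delta_pos": [0,0,-100],"twist": 0},
    {"hand": 0,"delta_pos": [0,0,-150],"twist": 0},
    {"hand": 0,"delta_pos": [30,45,-150],"twist": 0},
    {"hand": 0,"delta_pos": [60,90,-150],"twist": 0},
    {"hand": 0,"delta_pos": [90,135,-150],"twist": 0},
    {"hand": 0,"delta_pos": [120,180,-150],"twist": 0},
  ],
)

```text
time: 10.8
tcp_pos: [538.1, 221.1, 341.0]
ee_rot: [[-0.939, 0.345, -0.004], [0.345, 0.939, -0.002], [0.003, -0.003, -1.0]]
ft_force: [0.2, 0.6, -0.5]
finger_gap: 0.0
gripper_force: 0.0
```

Emit:
servo_tool(
  commands=[
    {"hand": 0,"delta_pos": [30,45,0],"twist": 0},
    {"hand": 0,"delta_pos": [60,90,0],"twist": 0},
    {"hand": 0,"delta_pos": [90,135,0],"twist": 0},
    {"hand": 0,"delta_pos": [120,180,0],"twist": 0},
    {"hand": 0,"delta_pos": [120,180,0],"twist": 0},
  ],
)

```text
time: 11.42
tcp_pos: [486.8, 432.7, 340.6]
ee_rot: [[-0.94, 0.34, -0.003], [0.34, 0.94, -0.002], [0.002, -0.003, -1.0]]
ft_force: [0.4, -0.7, 0.0]
finger_gap: -0.001
gripper_force: 0.0
```

```bash
python3 - <<'E'
from plant import env, imaging
import cv2
from h import *
s=env.sense(); print(s['time'],s['tcp_pos'],s['ft_force'])
b=imaging.snapshot('scene'); t=imaging.snapshot('top')
B=cv2.resize(b[130:310,220:360],None,fx=2.85,fy=2.85);T=cv2.resize(t[170:375,300:505],(513,513))[:,:400]
cv2.imwrite('pics/m3.png',np.hstack([B[:513],T]))
E
```

```text
11.425 [486.81085039 432.68339788 340.58027236] [ 0.35356161 -0.73277452  0.03679624]
```

View pics/m3.png

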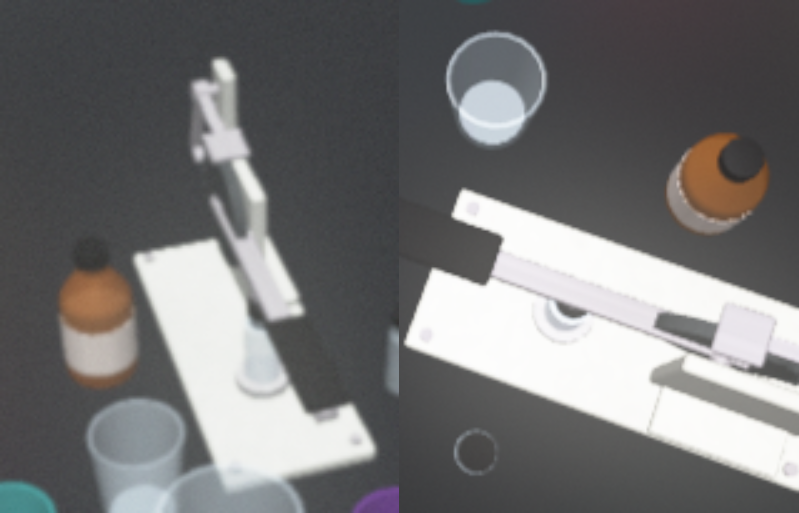

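The lever is level over the vial, with the grip at about (310,365) in the left half. The tab is about 10 px lower than at the start, which fits 24 mm of travel. The bottle, beaker and spare vial are still standing where they were.

```bash
python3 -c "
from plant import finish_job
print(finish_job())"
```

```text
the job is handed in; nothing more can be done
None
```

The job is handed in: I pressed the pawl to its stop and it stayed clear, then pushed the lever down to its end stop, which should have put the stopper fully home (it was hidden under the lever in the last picture); the hand is clear, and the bottle, beaker and spare vial stand where they were.

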